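# Open the tall brush-cleaning pot

### The arm

A 6-joint arm with a two-finger parallel gripper is mounted at the origin on the work surface. World frame = base frame: x ahead of the robot, y to its left, z up, the work surface at z = 0. Lengths are in m, angles in rad, forces in N, time in s.
With the tool pointing down it reaches from about 0.425 to 0.925 m from the base axis. Payload 12.5 kg.
Tool frame: the origin (TCP) lies on the centre line of the jaws, within the pads' length; the fingertips stand 19 mm ahead of it and the grasp point (between the pads) is the TCP (bot.tip_extent is the distance from the TCP to the fingertips, in m); x points along the fingers, z is the direction in which the jaws open and shut, and the axes are right-handed (so a half turn about x gives the same grasp; the last joint's range is limited). The gripper opens to 85 mm and grips with 20 to 120 N. Pads are 22 mm wide; open, the fingers measure 114 mm over their backs; the gripper's body (76 mm by 85 mm) begins 54 mm behind the grasp point. The pads swing forward as they close: fully open they stand 13 mm farther back than shut.
Start: joints at [1.008, 0.491, 1.559, -0, 1.092, -0.106], TCP at [0.276, 0.561, 0.25] pointing down, gripper open.
Joint ranges: [-3.1, 3.1], [-0.84, 2.19], [0.05, 2.79], [-1.13, 4.28], [0.06, 2.93], [-2.69, 2.69]. Speed limits (rad/s): [2.22, 2.22, 2.79, 3.14, 3.14, 3.14].

### API

Orientations are given as a rotation vector (axis times angle).
In Python, from plant import bot gives the robot as it stands. The module is installed in compiled form; this text tells all that it offers.
- The arm moves only by the tool drive_tool, never from a script. Its argument "deltas" is a list that holds one entry, the list of rows, each a list of 7 numbers: the shift along the tool's x, y, z in mm, then the turn, a rotation vector about the tool's x, y, z in degrees, then the closure, from 0 (fully open) to 1 (shut). In form: [[[dx, dy, dz, wx, wy, wz, gripper], ...]]. A call has 1 to 12 rows; each row shifts and turns the commanded pose from where the row before left it, along the tool's axes as they then stand; what a row does not reach is not made up. A row lasts 1/12 s, in which the tool goes at most 41.7 mm and 7.16 degrees, less where a joint would pass 70% of its speed; a pose out of reach is approached as far as the arm can. A call is refused whole if a number of a shift passes 41.7 or a number of a turn 7.16, either way. A call with a gripper value outside its range is refused whole. The fingers move at their own pace and stop on an object; the grip force is fixed at half the most. Time passes only in rows, so rows that do not move let the fingers close. It gives the time, the measured TCP pose, the force and the opening at its end, in the units of the state.
- bot.read_state(): the state, without advancing time (a new reading comes with each control period).
- bot.grab_frame(name): name is "side" or "top"; returns (picture, depth): 384x512x3 uint8, blue, green, red; 384x512 float32, m along the optical axis (not along the pixel's ray), 0 where there is no reading.
- bot.camera_model(name): a dict with "fx", "fy", "cx", "cy" (pixels), "R" (3x3) and "t" (3): a world point X has camera coordinates R X + t. Camera axes: x right, y down, z forward; pixel columns grow to the right and rows downward; lengths in m; the calibration is good to about 2 mm. A picture is of the moment at which its call begins. camera_model takes no time and is no camera call.
- bot.job_done(): hands the job in, once; it reports no verdict.
The state is a dict: "clock": time; "joint_pos": joint angles; "qd": joint speeds; "joint_torque": joint torques, N m; "ee_pos": TCP position; "orientation": TCP orientation; "wrist_force": force on the tool from outside, world axes, zero at the start; "moment": the same for the moment, N m; "finger_gap": finger opening in m.
Only numpy, scipy, OpenCV 4.12 (cv2) and the standard library are available. Lean on these libraries where they do the work, as an engineer would, in place of code of your own. Each camera call takes 0.05 s, during which the arm holds its last target.

### The job

Open the taller of the two bolted-down steel brush-cleaning pots: turn its bayonet lid by the wooden grip until the lugs stand in the slots of the collar, then lift the lid straight off. Set the lid down gently, flat and grip upwards, inside the round pan, and let go of it. Leave the shorter pot closed.

Things in the scene. Friction and masses are not known exactly. Their poses are not given: they have to be found in the camera images.
- tall_lid: (mm) Taller pot's loose lid, under 0.4 kg; turns either way, no stop. Steel disc 100 across; two lugs 16 wide at its +x and -x, tips 64 from the axis. Origin: centre of its underside, z up. Wooden grip bar along x, over the lugs: 84 long, 16 thick, 14 to 58 above the origin; pinch across it, fingertips 24 or more above the origin to clear the collar. Starts 35 to 90 degrees off the slots.
- tall_pot: (mm) Taller pot, steel, fixed, rim 120 high, 104 across. Its collar, 146 across, has a flange 4 thick, top 133 high, reaching in over the lugs to 55 from the axis, with two slots 54 degrees wide at the pot's +x and -x: the lid lifts out when its x lies along the pot's x (either way round) within 12 degrees. Origin: axis at the bench, z up; closed lid's origin is 112 above, 5 sideways play.
- pan: Round flat aluminium pan, fixed on the bench: 190 mm across outside, 184 inside, wall 14 high, floor 3 thick. Origin: centre of its underside, at bench height, z up.
- short_lid: Lid of the shorter pot (rim only 70 mm above the bench; otherwise the same pot, collar and lid), to be left closed. Same shape and origin as the tall pot's lid; its origin is 62 mm above the bench.
There are look-alikes about, which are no part of the job. Leave any blue or purple look-alike of the tall_lid alone. Of the things shaped like the pan, the aluminium one is meant.

How it is judged:
On the way, in this order (a step that is already met when the one before it is completed fails the run):
1. the tall pot's lid, still down in its pot, is turned until its lugs stand in the slots (grip bar within 16 degrees of the slots' line) (angle between the x axis of tall_lid and the x axis of tall_pot, either way round below 0.28 rad and z of tall_lid in the frame of tall_pot below 0.122 m and horizontal distance between tall_lid and tall_pot below 0.012 m), for 0.1 s.
2. the lid is lifted free, more than 40 mm above its seat (z of tall_lid in the frame of tall_pot above 0.152 m), for 0.1 s.
At the end, for the whole second after the job is handed in: The tall pot's lid lies at rest, flat (within 7 degrees) and grip upwards, on the floor of the pan, its centre within 45 mm of the pan's centre; the shorter pot's lid is within 15 mm of where it was (horizontal distance between tall_lid and pan below 0.045 m and z of tall_lid in the frame of pan between -0.005 and 0.012 m and angle between tall_lid's own z axis and vertical below 0.12 rad and linear speed of tall_lid below 0.02 m/s and distance of short_lid from where it was at the start of the episode below 0.015 m); the robot touches nothing.
It fails at once if the shorter pot's lid is moved by more than 15 mm (not (distance of short_lid from where it was at the start of the episode below 0.015 m)).
It fails at once if the lid is dropped into the pan (faster than 0.6 m/s within 15 mm of its floor, a fall of about 20 mm) (horizontal distance between tall_lid and pan below 0.1 m and z of tall_lid in the frame of pan below 0.018 m and linear speed of tall_lid above 0.6 m/s).
It also fails if it takes over 48 s, if anything falls off the work surface, if the arm or the gripper's body presses on something with over 40 N, if the wrist force passes 120 N, or if a joint passes its speed limit or range.

## Working session

There is one attempt and no reset: what is moved stays moved. The work goes in short steps, Python scripts to look and compute and a tool call to move; the robot and the scene stay as the last step left them, time stands still between calls to the robot, and variables do not carry over. Pictures are saved under pics/ and viewed, and the job is handed in when it is done.

Besides the shell and the picture viewer there is one more tool, called as name(argument=value, ...), one argument or row to a line, values as JSON. drive_tool: Moves the arm, as the interface text tells. Its arguments: {"type":"object","properties":{"deltas":{"type":"array"}},"required":["deltas"]}

```bash
mkdir -p pics; python3 - <<'E'
from plant import bot
import cv2,numpy as np,pickle
s=bot.read_state();print(s['clock'],s['ee_pos'],s['orientation'],s['finger_gap'])
for n in("side","top"):
    p,d=bot.grab_frame(n);np.savez(f"f0_{n}.npz",p=p,d=d);cv2.imwrite(f"pics/{n}0.png",p)
    m=bot.camera_model(n);pickle.dump(m,open(f"cam_{n}.pkl","wb"));print(n,m)
E
```

```text
0.0 [0.27552202 0.56075338 0.24971636] [-0.86697548  1.39240454  0.8662116 ] 0.08511787283660227
side {'fx': 402.8726074923385, 'fy': 402.8726074923385, 'cx': 251.05278025416007, 'cy': 187.7849779072786, 'R': array([[ 0.90588822, -0.42349466, -0.0043368 ],
       [-0.20492694, -0.42934738, -0.87958273],
       [ 0.3706366 ,  0.79769236, -0.4757262 ]]), 't': array([-0.40829895,  0.18775759,  0.95367366])}
top {'fx': 394.00928988722296, 'fy': 394.00928988722296, 'cx': 251.49384030995247, 'cy': 194.16045853920235, 'R': array([[ 2.58626915e-02, -9.99665504e-01,  4.71957007e-05],
       [-9.98082699e-01, -2.58243979e-02, -5.62496855e-02],
       [ 5.62320890e-02,  1.40766305e-03, -9.98416732e-01]]), 't': array([0.00680917, 0.45887918, 1.07258236])}
```

View pics/side0.png

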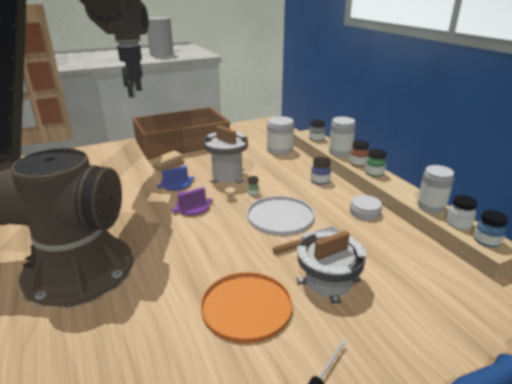

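View pics/top0.png

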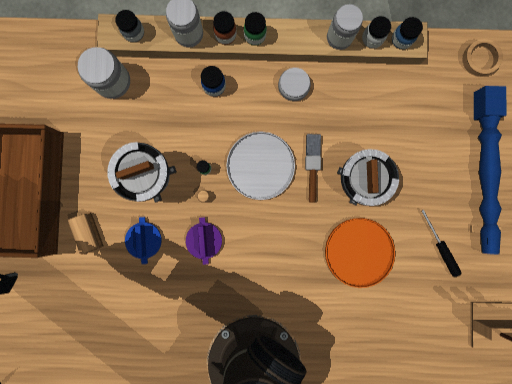

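The top view shows two pots, at (139,171) and (372,178). The loose blue lid is at (143,240) and the purple one at (204,240). The pans are aluminium at (261,166) and orange at (360,252). In the side view the left pot, at (227,158), looks taller. I'll confirm that by depth and take a close crop.

```bash
cat > h.py <<'E'
import cv2,numpy as np,pickle
C={n:pickle.load(open(f"cam_{n}.pkl","rb")) for n in("side","top")}
def xyz(n,d):
    m=C[n];v,u=np.mgrid[:384,:512]
    c=np.stack([(u-m['cx'])/m['fx']*d,(v-m['cy'])/m['fy']*d,d],-1)
    return (c-m['t'])@m['R']
def ray(n,u,v,z):
    m=C[n];d=np.array([(u-m['cx'])/m['fx'],(v-m['cy'])/m['fy'],1])@m['R'];o=-m['R'].T@m['t']
    return o+d*(z-o[2])/d[2]
def proj(n,X):
    m=C[n];c=m['R']@np.array(X)+m['t'];return m['fx']*c[0]/c[2]+m['cx'],m['fy']*c[1]/c[2]+m['cy']
E
python3 - <<'E'
from h import *
f=np.load("f0_top.npz");P=xyz("top",f['d'])
for u,v in[(139,171),(137,170),(372,178),(261,166),(115,175),(380,178)]:print(u,v,P[v,u].round(4))
a=cv2.resize(f['p'][130:215,95:185],None,fx=6,fy=6,interpolation=cv2.INTER_CUBIC)
cv2.imwrite("pics/crop0.png",a)
s=np.load("f0_side.npz")['p'][115:195,190:265]
cv2.imwrite("pics/crop0s.png",cv2.resize(s,None,fx=7,fy=7,interpolation=cv2.INTER_CUBIC))
for (u0,u1,v0,v1) in[(95,185,130,215),(330,415,140,215)]:
    Q=P[v0:v1,u0:u1].reshape(-1,3);Z=Q[:,2]
    h,e=np.histogram(Z,bins=np.arange(0,.22,.005));print([(round(x,3),int(n)) for x,n in zip(e,h) if n>15])
E
```

```text
139 171 [0.4985 0.2879 0.1621]
137 170 [0.4999 0.2906 0.1695]
372 178 [ 0.5008 -0.2809  0.1179]
261 166 [ 0.5384 -0.0058  0.004 ]
115 175 [0.4918 0.3606 0.1168]
380 178 [ 0.5056 -0.3141  0.0771]
[(np.float64(0.0), 3030), (np.float64(0.005), 172), (np.float64(0.105), 28), (np.float64(0.11), 324), (np.float64(0.115), 99), (np.float64(0.12), 265), (np.float64(0.125), 785), (np.float64(0.13), 791), (np.float64(0.135), 240), (np.float64(0.14), 19), (np.float64(0.155), 19), (np.float64(0.16), 17), (np.float64(0.165), 102), (np.float64(0.17), 145)]
[(np.float64(0.0), 2205), (np.float64(0.005), 72), (np.float64(0.055), 34), (np.float64(0.06), 292), (np.float64(0.065), 96), (np.float64(0.07), 247), (np.float64(0.075), 686), (np.float64(0.08), 710), (np.float64(0.085), 200), (np.float64(0.09), 22), (np.float64(0.095), 22), (np.float64(0.1), 20), (np.float64(0.105), 17), (np.float64(0.11), 25), (np.float64(0.115), 110), (np.float64(0.12), 110)]
```

View pics/crop0.png

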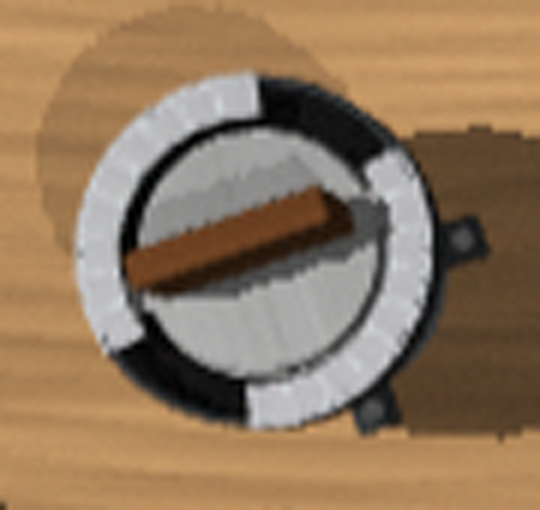

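View pics/crop0s.png

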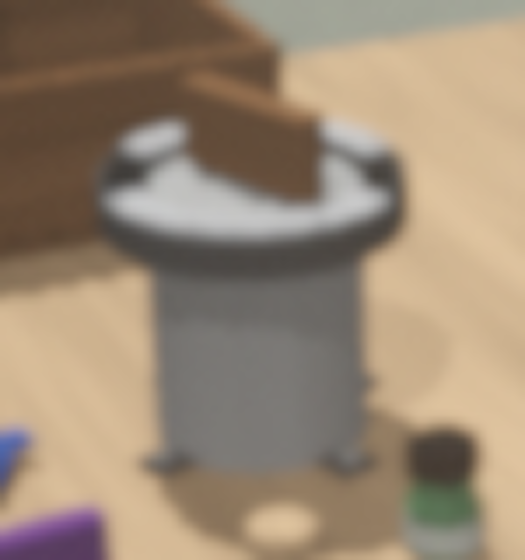

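The left pot has its flange at z≈0.13 and grip top at ≈0.17, so it is the tall one. The crop shows dark slots at upper right (320,125) and lower left (185,370). Next I'll measure the axis, the slot line and the bar.

```bash
cat > meas.py <<'E'
from h import *
from scipy.optimize import least_squares
def rays(n,uv,z): return np.array([ray(n,u,v,z)[:2] for u,v in uv])
def bar(p,d,z,win):  # brown mask in the top view
    u0,u1,v0,v1=win;P=xyz("top",d)[v0:v1,u0:u1]
    m=(abs(P[...,2]-z)<.008).astype(np.uint8)
    hsv=cv2.cvtColor(p[v0:v1,u0:u1],cv2.COLOR_BGR2HSV);m&=(hsv[...,1]>90)
    c=max(cv2.findContours(m,cv2.RETR_EXTERNAL,cv2.CHAIN_APPROX_NONE)[0],key=cv2.contourArea)[:,0]+[u0,v0]
    r=cv2.minAreaRect((rays("top",c,z)*1000).astype(np.float32))
    b=cv2.boxPoints(r);e=max([b[1]-b[0],b[2]-b[1]],key=np.linalg.norm)
    return np.array(r[0])/1000,r[1],np.degrees(np.arctan2(e[1],e[0]))%180
E
python3 - <<'E'
from meas import *
f=np.load("f0_top.npz");p,d=f['p'],f['d'];P=xyz("top",d)
print("bar",bar(p,d,.170,(95,185,130,215)))
u0,u1,v0,v1=95,185,130,215
g=cv2.cvtColor(p,cv2.COLOR_BGR2HSV)[v0:v1,u0:u1]
m=((abs(P[v0:v1,u0:u1,2]-.133)<.012)&(g[...,1]<50)&(g[...,2]>150)).astype(np.uint8)
cs=[c[:,0]+[u0,v0] for c in cv2.findContours(m,cv2.RETR_EXTERNAL,cv2.CHAIN_APPROX_NONE)[0] if len(c)>30]
print([len(c) for c in cs])
W=rays("top",np.vstack(cs),.133)
c=W.mean(0)
for i in range(20):
    r=np.hypot(*(W-c).T);o=W[r>.064]
    A=np.c_[2*o,np.ones(len(o))];s=np.linalg.lstsq(A,(o**2).sum(1),rcond=None)[0];c=s[:2]
R=np.sqrt(s[2]+c@c);print("centre",c,"R",R,len(o))
# angular occupancy at r 60..70
v,u=np.nonzero(m);W=rays("top",np.c_[u+u0,v+v0],.133)-c
r=np.hypot(*W.T);a=np.degrees(np.arctan2(W[:,1],W[:,0]))%360;k=(r>.058)&(r<.069)
h,_=np.histogram(a[k],bins=np.arange(0,361,3));print([(3*i,int(n)) for i,n in enumerate(h)])
# pan
Pz=P[110:220,215:310];hsv=cv2.cvtColor(p,cv2.COLOR_BGR2HSV)[110:220,215:310]
m=((hsv[...,1]<60)).astype(np.uint8)
cc=max(cv2.findContours(m,cv2.RETR_EXTERNAL,cv2.CHAIN_APPROX_NONE)[0],key=cv2.contourArea)[:,0]+[215,110]
e=cv2.minEnclosingCircle((rays("top",cc,.014)*1000).astype(np.float32));print("pan",e)
print(bar(p,d,.120,(330,415,140,215)))
# side check
print("side proj centre flange",proj("side",[*c,.133]),"pan",proj("side",[e[0][0]/1e3,e[0][1]/1e3,.003]))
E
```

```text
bar (array([0.50028513, 0.30051221]), (17.66119956970215, 84.14852142333984), np.float32(111.3507))
[83, 121, 70, 115]
centre [0.50056245 0.30215468] R 0.07117419149850289 133
[(0, 4), (3, 6), (6, 8), (9, 5), (12, 6), (15, 5), (18, 6), (21, 7), (24, 6), (27, 6), (30, 6), (33, 6), (36, 5), (39, 6), (42, 6), (45, 7), (48, 7), (51, 5), (54, 6), (57, 6), (60, 7), (63, 6), (66, 5), (69, 7), (72, 5), (75, 6), (78, 6), (81, 7), (84, 7), (87, 5), (90, 9), (93, 6), (96, 5), (99, 8), (102, 6), (105, 5), (108, 7), (111, 5), (114, 6), (117, 6), (120, 6), (123, 6), (126, 5), (129, 0), (132, 0), (135, 0), (138, 0), (141, 0), (144, 0), (147, 0), (150, 0), (153, 0), (156, 0), (159, 0), (162, 0), (165, 0), (168, 0), (171, 0), (174, 0), (177, 0), (180, 1), (183, 10), (186, 5), (189, 7), (192, 6), (195, 7), (198, 7), (201, 5), (204, 7), (207, 6), (210, 6), (213, 5), (216, 6), (219, 8), (222, 6), (225, 5), (228, 5), (231, 7), (234, 7), (237, 6), (240, 5), (243, 6), (246, 7), (249, 5), (252, 7), (255, 6), (258, 6), (261, 8), (264, 4), (267, 5), (270, 7), (273, 4), (276, 6), (279, 6), (282, 7), (285, 6), (288, 5), (291, 7), (294, 6), (297, 6), (300, 5), (303, 7), (306, 2), (309, 0), (312, 0), (315, 0), (318, 0), (321, 0), (324, 0), (327, 0), (330, 0), (333, 0), (336, 0), (339, 0), (342, 0), (345, 0), (348, 0), (351, 0), (354, 0), (357, 0)]
pan ((539.2649536132812, -3.672333002090454), 95.15784454345703)
(array([ 0.50574182, -0.28476849]), (80.30873107910156, 18.29581069946289), np.float32(2.9315643))
side proj centre flange (np.float64(225.54490318122117), np.float64(138.36947277616298)) pan (np.float64(279.71445330413184), np.float64(214.49348245920945))
```

```bash
cat > go.py <<'E'
from plant import bot
import numpy as np
from scipy.spatial.transform import Rotation as Ro
def st():
    s=bot.read_state();R=Ro.from_rotvec(s['orientation']).as_matrix();return s,R
def need(x,y,z,jaw):
    """delta in tool axes (mm), after turn; signed turn about tool x in deg (jaw mod 180)"""
    s,R=st();p=s['ee_pos']
    a=np.degrees(np.arctan2(R[1,2],R[0,2]));t=(jaw-a+90)%180-90
    d=R.T@(np.array([x,y,z])-p)*1000
    down=Ro.from_rotvec([0,0,np.radians(t)]).as_matrix()@R
    d2=down.T@(np.array([x,y,z])-p)*1000
    print("t",round(s['clock'],2),"tcp",p.round(4),"axes\n",R.round(3),"\njaw",a.round(2),"turn about world z",round(t,2),"-> tool x",round(-t,2))
    print("shift now-axes",d.round(1),"shift after turn",d2.round(1),"gap",s['finger_gap'].round(4),"F",s['wrist_force'].round(1),"q",s['joint_pos'].round(2))
E
python3 -c "
from go import *
print(bot.tip_extent);need(.5003,.3005,.25,21.35)"
```

```text
0.019
t 0.1 tcp [0.2755 0.5607 0.2498] axes
 [[-0.001 -0.897  0.441]
 [-0.001  0.441  0.897]
 [-1.     0.    -0.001]] 
jaw 63.83 turn about world z -42.48 -> tool x 42.48Traceback (most recent call last):
  File "<string>", line 3, in <module>
    print(bot.tip_extent);need(.5003,.3005,.25,21.35)
                          ~~~~^^^^^^^^^^^^^^^^^^^^^^^
  File "go.py", line 14, in need
    print("shift now-axes",d.round(1),"shift after turn",d2.round(1),"gap",s['finger_gap'].round(4),"F",s['wrist_force'].round(1),"q",s['joint_pos'].round(2))
                                                                           ^^^^^^^^^^^^^^^^^^^^^
AttributeError: 'float' object has no attribute 'round'
```

```bash
sed -i "s/s\['finger_gap'\].round(4)/round(float(s['finger_gap']),4)/" go.py; python3 -c "
from go import *
need(.5003,.3005,.25,21.35)"
```

```text
t 0.1 tcp [0.2755 0.5607 0.2498] axes
 [[-0.001 -0.897  0.441]
 [-0.001  0.441  0.897]
 [-1.     0.    -0.001]] 
jaw 63.83 turn about world z -42.48 -> tool x 42.48
shift now-axes [-1.000e-01 -3.165e+02 -1.344e+02] shift after turn [  -0.4 -324.2  114.6] gap 0.0856 F [ 0.2  0.2 -0.4] q [ 1.01  0.49  1.56 -0.    1.09 -0.11]
```

drive_tool(
  deltas=[
    [[0,-32,-13.5,0,0,0,0],[0,-32,-13.5,0,0,0,0],[0,-32,-13.5,0,0,0,0],[0,-32,-13.5,0,0,0,0],[0,-32,-13.5,0,0,0,0],[0,-32,-13.5,0,0,0,0],[0,-32,-13.5,0,0,0,0],[0,-32,-13.5,0,0,0,0],[0,-32,-13.5,0,0,0,0],[0,-28,-13,0,0,0,0],[0,0,0,7,0,0,0],[0,0,0,7,0,0,0]],
  ],
)

```text
clock: 1.1
ee_pos: [0.501, 0.2992, 0.2499]
orientation: [-0.673, 1.465, 0.673]
wrist_force: [-0.5, 1.0, -1.2]
finger_gap: 0.0856
```

drive_tool(
  deltas=[
    [[0,0,0,7,0,0,0],[0,0,0,7,0,0,0],[0,0,0,7,0,0,0],[0,0,0,7,0,0,0],[0,0,0,0.5,0,0,0],[0,0,0,0,0,0,0]],
  ],
)

```text
clock: 1.6
ee_pos: [0.4999, 0.3008, 0.2501]
orientation: [-0.295, 1.551, 0.294]
wrist_force: [-0.7, -0.0, -0.4]
finger_gap: 0.0856
```

```bash
python3 -c "
from go import *
need(.5003,.3005,.161,21.35)"
```

```text
t 1.6 tcp [0.4999 0.3008 0.2501] axes
 [[-0.    -0.367  0.93 ]
 [-0.     0.93   0.367]
 [-1.    -0.    -0.   ]] 
jaw 21.5 turn about world z -0.15 -> tool x 0.15
shift now-axes [89.1 -0.4  0.3] shift after turn [89.1 -0.4  0.3] gap 0.0856 F [-0.7 -0.  -0.4] q [0.43 0.43 1.66 0.   1.05 0.05]
```

drive_tool(
  deltas=[
    [[30,0,0,0,0,0,0],[30,0,0,0,0,0,0],[18,0,0,0,0,0,0],[11,0,0,0,0,0,0],[0,0,0,0,0,0,0]],
  ],
)

```text
clock: 2.02
ee_pos: [0.4993, 0.3005, 0.1592]
orientation: [-0.295, 1.554, 0.294]
wrist_force: [0.8, 0.6, 0.2]
finger_gap: 0.0854
```

```bash
python3 - <<'E'
from go import *
import cv2
p,d=bot.grab_frame("side");cv2.imwrite("pics/side1.png",cv2.resize(p[80:210,150:310],None,fx=5,fy=4.6,interpolation=cv2.INTER_CUBIC))
need(.5003,.3005,.161,21.35)
E
```

```text
t 2.07 tcp [0.4999 0.3008 0.1608] axes
 [[-0.001 -0.366  0.931]
 [-0.001  0.931  0.366]
 [-1.    -0.    -0.001]] 
jaw 21.45 turn about world z -0.1 -> tool x 0.1
shift now-axes [-0.2 -0.4  0.3] shift after turn [-0.2 -0.4  0.3] gap 0.0855 F [ 0.8 -0.6  0.9] q [0.43 0.54 1.76 0.   0.85 0.05]
```

View pics/side1.png

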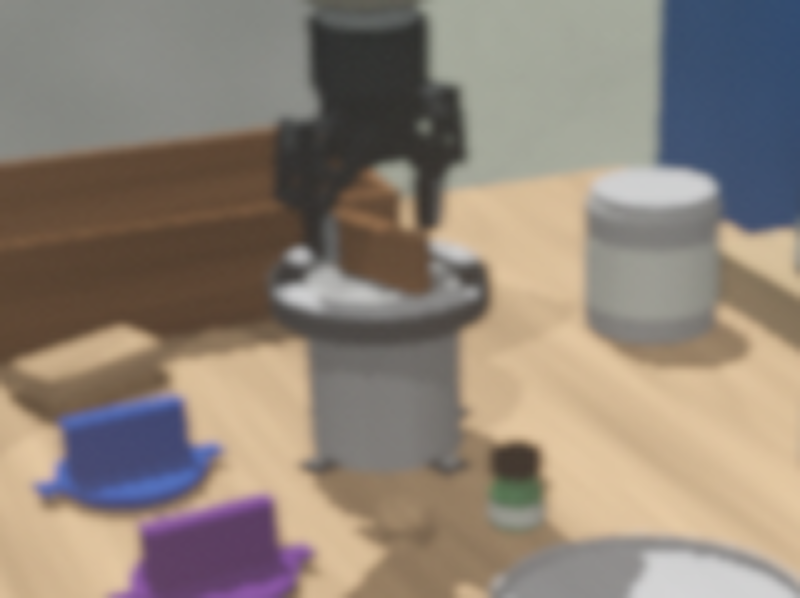

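The fingers, at about (318,225) and (430,190), straddle the bar at (385,250). Closing now.

drive_tool(
  deltas=[
    [[0,0,0,0,0,0,1],[0,0,0,0,0,0,1],[0,0,0,0,0,0,1],[0,0,0,0,0,0,1],[0,0,0,0,0,0,1],[0,0,0,0,0,0,1],[0,0,0,0,0,0,1],[0,0,0,0,0,0,1],[0,0,0,0,0,0,1],[0,0,0,0,0,0,1]],
  ],
)

```text
clock: 2.9
ee_pos: [0.5002, 0.301, 0.162]
orientation: [-0.292, 1.55, 0.292]
wrist_force: [-0.6, -0.7, 4.8]
finger_gap: 0.015
```

```bash
python3 -c "
from go import *
need(.5003,.3005,.161,154.7-90)"
```

```text
t 2.9 tcp [0.5002 0.301  0.162 ] axes
 [[ 0.001 -0.364  0.931]
 [ 0.001  0.931  0.364]
 [-1.     0.     0.001]] 
jaw 21.33 turn about world z 43.37 -> tool x -43.37
shift now-axes [ 1.  -0.5 -0.1] shift after turn [ 1.  -0.3 -0.4] gap 0.015 F [-0.6 -0.7  4.8] q [0.43 0.53 1.76 0.   0.85 0.06]
```

drive_tool(
  deltas=[
    [[0,0,0,-4.4,0,0,1],[0,0,0,-4.4,0,0,1],[0,0,0,-4.4,0,0,1],[0,0,0,-4.4,0,0,1],[0,0,0,-4.4,0,0,1],[0,0,0,-4.4,0,0,1],[0,0,0,-4.4,0,0,1],[0,0,0,-4.4,0,0,1],[0,0,0,-4.4,0,0,1],[0,0,0,-3.8,0,0,1],[0,0,0,0,0,0,1],[0,0,0,0,0,0,1]],
  ],
)

```text
clock: 3.9
ee_pos: [0.5003, 0.301, 0.1619]
orientation: [-0.879, 1.384, 0.879]
wrist_force: [0.1, -0.3, 5.1]
finger_gap: 0.0152
```

```bash
python3 - <<'E'
from go import *
import cv2
for n in("side","top"):
    p,d=bot.grab_frame(n);np.savez(f"f2_{n}.npz",p=p,d=d)
    w=p[80:210,150:310] if n=="side" else p[120:220,85:195]
    cv2.imwrite(f"pics/{n}2.png",cv2.resize(w,None,fx=4.5,fy=4.5,interpolation=cv2.INTER_CUBIC))
need(.5003,.3005,.161,154.7-90)
E
```

```text
t 4.0 tcp [0.5003 0.301  0.162 ] axes
 [[ 0.001 -0.905  0.426]
 [ 0.001  0.426  0.905]
 [-1.    -0.001  0.001]] 
jaw 64.76 turn about world z -0.06 -> tool x 0.06
shift now-axes [ 1.  -0.2 -0.5] shift after turn [ 1.  -0.2 -0.5] gap 0.0152 F [-0.3  0.2  5.8] q [ 0.43  0.53  1.76 -0.    0.85 -0.7 ]
```

View pics/side2.png

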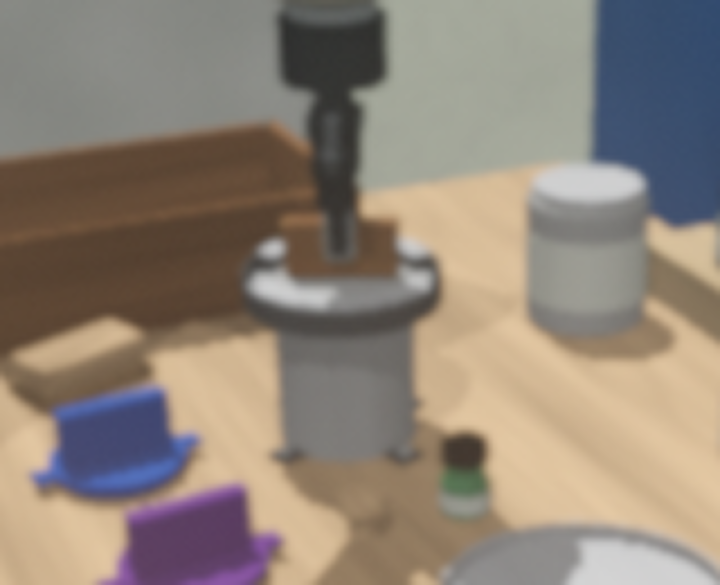

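View pics/top2.png

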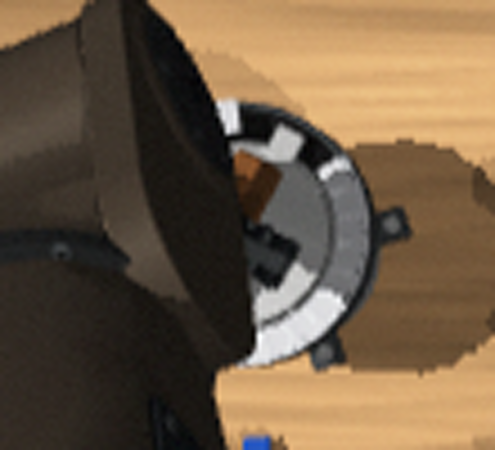

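The bar followed the turn and the lug stands mid-slot at (285,145). I'll lift straight up, gently at first.

drive_tool(
  deltas=[
    [[-3,0,0,0,0,0,1],[-5,0,0,0,0,0,1],[-7,0,0,0,0,0,1],[-10,0,0,0,0,0,1],[-10,0,0,0,0,0,1],[-10,0,0,0,0,0,1],[-15,0,0,0,0,0,1],[-15,0,0,0,0,0,1],[-15,0,0,0,0,0,1],[0,0,0,0,0,0,1],[0,0,0,0,0,0,1],[0,0,0,0,0,0,1]],
  ],
)

```text
clock: 5.0
ee_pos: [0.4996, 0.3007, 0.2509]
orientation: [-0.878, 1.387, 0.879]
wrist_force: [0.0, 0.2, -2.2]
finger_gap: 0.0151
```

```bash
python3 - <<'E'
from go import *
import cv2
p,d=bot.grab_frame("side")
cv2.imwrite(f"pics/side3.png",cv2.resize(p[50:240,150:330],None,fx=4,fy=3.1,interpolation=cv2.INTER_CUBIC))
need(.5393,-.0037,.25,64.7)
E
```

```text
t 5.05 tcp [0.4996 0.3007 0.2506] axes
 [[-0.001 -0.904  0.427]
 [-0.     0.427  0.904]
 [-1.     0.001 -0.001]] 
jaw 64.73 turn about world z -0.03 -> tool x 0.03
shift now-axes [   0.7 -165.9 -258.3] shift after turn [   0.7 -166.  -258.2] gap 0.015 F [ 0.8 -0.5 -2.4] q [ 0.43  0.43  1.66  0.    1.05 -0.7 ]
```

View pics/side3.png

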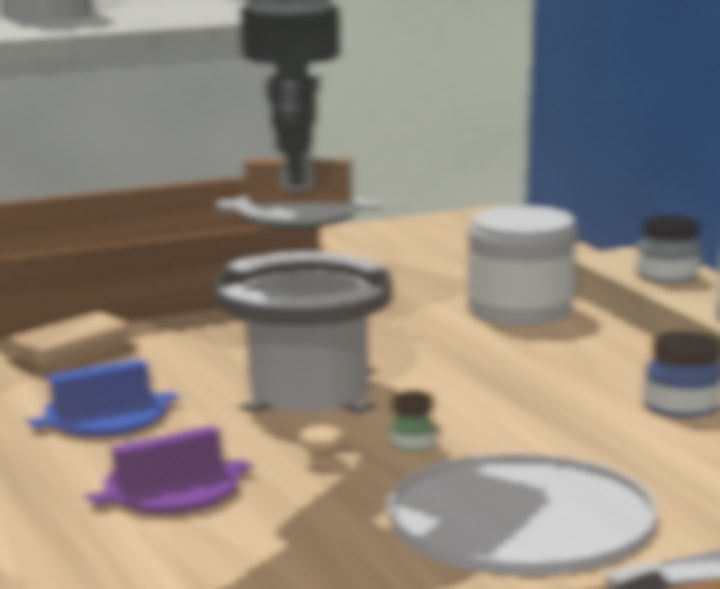

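The lid is free and level at (300,210), well above the collar. I'll carry it over the aluminium pan.

drive_tool(
  deltas=[
    [[0,-14,-21,0,0,0,1],[0,-14,-21,0,0,0,1],[0,-14,-22,0,0,0,1],[0,-14,-22,0,0,0,1],[0,-14,-22,0,0,0,1],[0,-14,-22,0,0,0,1],[0,-14,-22,0,0,0,1],[0,-14,-22,0,0,0,1],[0,-14,-22,0,0,0,1],[0,-14,-22,0,0,0,1],[0,-14,-22,0,0,0,1],[0,-12,-18,0,0,0,1]],
  ],
)

```text
clock: 6.05
ee_pos: [0.5396, -0.005, 0.2504]
orientation: [-0.877, 1.388, 0.879]
wrist_force: [0.5, -0.1, -1.9]
finger_gap: 0.0151
```

drive_tool(
  deltas=[
    [[0,0,0,0,0,0,1],[0,0,0,0,0,0,1],[25,0,0,0,0,0,1],[25,0,0,0,0,0,1],[25,0,0,0,0,0,1],[25,0,0,0,0,0,1],[25,0,0,0,0,0,1],[25,0,0,0,0,0,1],[15,0,0,0,0,0,1],[0,0,0,0,0,0,1],[0,0,0,0,0,0,1]],
  ],
)

```text
clock: 6.97
ee_pos: [0.5396, -0.0025, 0.0858]
orientation: [-0.878, 1.387, 0.88]
wrist_force: [-0.1, 0.6, -1.7]
finger_gap: 0.0151
```

```bash
python3 - <<'E'
from go import *
import cv2
p,d=bot.grab_frame("side")
cv2.imwrite(f"pics/side4.png",cv2.resize(p[100:260,200:370],None,fx=4,fy=3.6,interpolation=cv2.INTER_CUBIC))
need(.5393,-.0037,.053,64.7)
E
```

```text
t 7.02 tcp [ 0.5401 -0.0027  0.0867] axes
 [[ 0.    -0.905  0.426]
 [ 0.     0.426  0.905]
 [-1.     0.     0.   ]] 
jaw 64.77 turn about world z -0.07 -> tool x 0.07
shift now-axes [33.7  0.3 -1.3] shift after turn [33.7  0.3 -1.3] gap 0.0148 F [ 0.4  0.7 -2. ] q [-0.13  0.6   1.92  0.    0.62 -1.26]
```

View pics/side4.png

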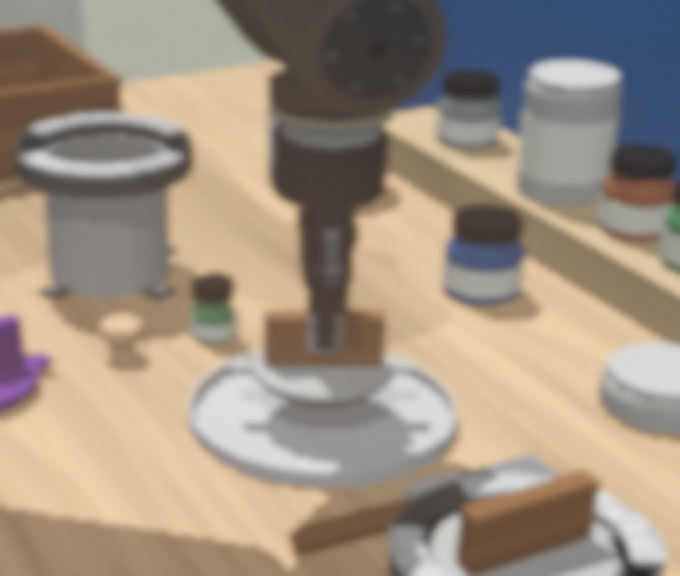

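The lid hangs over the middle of the pan. I'll lower it in small steps until the force shows contact.

drive_tool(
  deltas=[
    [[10,0,0,0,0,0,1],[8,0,0,0,0,0,1],[6,0,0,0,0,0,1],[4,0,0,0,0,0,1],[2,0,0,0,0,0,1],[1,0,0,0,0,0,1],[0,0,0,0,0,0,1],[0,0,0,0,0,0,1]],
  ],
)

```text
clock: 7.68
ee_pos: [0.54, -0.0034, 0.0554]
orientation: [-0.878, 1.386, 0.878]
wrist_force: [0.7, 0.2, -2.1]
finger_gap: 0.015
```

drive_tool(
  deltas=[
    [[1,0,0,0,0,0,1],[0,0,0,0,0,0,1],[0,0,0,0,0,0,1],[0,0,0,0,0,0,1]],
  ],
)

```text
clock: 8.02
ee_pos: [0.54, -0.0033, 0.0544]
orientation: [-0.878, 1.386, 0.878]
wrist_force: [0.8, -1.7, -1.6]
finger_gap: 0.0149
```

drive_tool(
  deltas=[
    [[1,0,0,0,0,0,1],[0,0,0,0,0,0,1],[0,0,0,0,0,0,1],[0,0,0,0,0,0,1]],
  ],
)

```text
clock: 8.35
ee_pos: [0.5399, -0.0033, 0.0533]
orientation: [-0.878, 1.386, 0.878]
wrist_force: [0.0, -0.0, -2.4]
finger_gap: 0.0148
```

drive_tool(
  deltas=[
    [[0.5,0,0,0,0,0,1],[0,0,0,0,0,0,1],[0,0,0,0,0,0,1],[0,0,0,0,0,0,1]],
  ],
)

```text
clock: 8.68
ee_pos: [0.54, -0.0033, 0.053]
orientation: [-0.879, 1.386, 0.878]
wrist_force: [-0.9, -0.3, 3.1]
finger_gap: 0.0148
```

The force went from -2.4 to +3.1 N, so the lid is on the floor. I'll open gradually, then rise.

drive_tool(
  deltas=[
    [[0,0,0,0,0,0,0.7],[0,0,0,0,0,0,0.6],[0,0,0,0,0,0,0.5],[0,0,0,0,0,0,0.4],[0,0,0,0,0,0,0.3],[0,0,0,0,0,0,0.3],[0,0,0,0,0,0,0.3],[0,0,0,0,0,0,0.3],[0,0,0,0,0,0,0.3]],
  ],
)

```text
clock: 9.43
ee_pos: [0.5399, -0.0033, 0.0528]
orientation: [-0.878, 1.386, 0.878]
wrist_force: [0.1, -0.8, -0.3]
finger_gap: 0.0594
```

drive_tool(
  deltas=[
    [[-5,0,0,0,0,0,0.3],[-15,0,0,0,0,0,0.3],[-30,0,0,0,0,0,0.3],[-30,0,0,0,0,0,0.3],[-30,0,0,0,0,0,0.3],[-30,0,0,0,0,0,0.3],[-30,0,0,0,0,0,0.3],[0,0,0,0,0,0,0.3],[0,0,0,0,0,0,0.3]],
  ],
)

```text
clock: 10.18
ee_pos: [0.5402, -0.0033, 0.2245]
orientation: [-0.88, 1.383, 0.876]
wrist_force: [-0.3, -0.0, -1.1]
finger_gap: 0.0597
```

```bash
python3 - <<'E'
from go import *
from meas import xyz
import cv2
for n in("side","top"):
    p,d=bot.grab_frame(n);np.savez(f"f5_{n}.npz",p=p,d=d);cv2.imwrite(f"pics/{n}5.png",p)
    if n=="side":
        P=xyz(n,d);k=(abs(P[...,0]-.54)<.1)&(abs(P[...,1]+.004)<.1)&(P[...,2]>.05)&(P[...,2]<.075);q=P[k]
        print("bar pts in pan",k.sum(),q.mean(0).round(3),q[:,2].max().round(3))
need(.54,-.003,.25,64.7)
E
```

```text
bar pts in pan 189 [ 0.539 -0.009  0.058] 0.064
t 10.28 tcp [ 0.5395 -0.0033  0.2223] axes
 [[-0.001 -0.904  0.427]
 [ 0.     0.427  0.904]
 [-1.     0.001 -0.   ]] 
jaw 64.73 turn about world z -0.03 -> tool x 0.03
shift now-axes [-27.7  -0.4   0.5] shift after turn [-27.7  -0.4   0.5] gap 0.06 F [ 0.9 -0.1  0.2] q [-0.13  0.4   1.8   0.    0.94 -1.26]
```

View pics/side5.png

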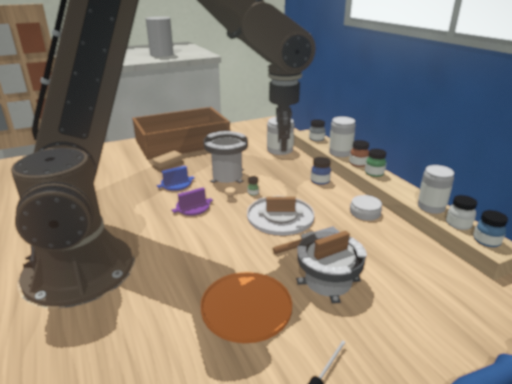

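View pics/top5.png

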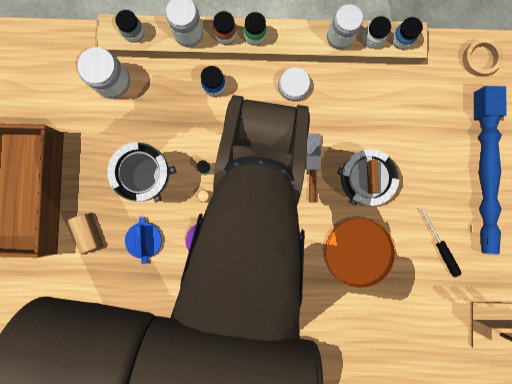

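The side view shows the lid flat and grip up in the aluminium pan at (281,212), with the grip top at about 0.062 m. The gripper is clear above it, the tall pot is open and the short pot is unchanged. Handing in.

```bash
python3 -c "
from plant import bot
print(bot.job_done())"
```

```text
the job is handed in; nothing more can be done
None
```

I opened the tall pot and set its lid down in the aluminium pan, finishing at about 10.3 s on the clock. Handing in gave no verdict.

- **What I did:** I gripped the lid's wooden bar and turned it 43.4° until the lugs stood in the slots. I then lifted it straight off, carried it to the pan and lowered it until the wrist force showed contact. After that I let go and moved the gripper up and clear.
- **Last checks:** The side view shows the lid flat and grip up. The tool released it about 1 mm from the measured pan centre. The highest bar point measured was 0.064 m, against an expected 0.061 m. Wrist force was about zero, and the short pot's lid looks unmoved.
- **Checks that fell short:**
  - In the last top view the arm hid the pan, so the lid's final position rests on the side view and the tool position.
  - The average of the bar points in the side view came out about 6 mm off in y, which I put down to seeing mainly one face of the bar. That is well within the 45 mm allowed.
  - I compared the short lid only by eye.

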